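# Shut the touch guard and switch on

## Robot

A 6-joint arm with a two-finger parallel gripper is mounted at the origin on the work surface. World frame = base frame: x ahead of the robot, y to its left, z up, the work surface at z = 0. Lengths are in m, angles in rad, forces in N, time in s.
With the tool pointing down it reaches from about 0.25 to 0.725 m from the base axis. Payload 4 kg.
Tool frame: the origin (TCP) lies midway between the tips of the shut fingers; the grasp point (between the pads) lies 19 mm behind it (bot.grip_point_offset is the distance from the TCP to the grasp point, in m); z points along the fingers, y is the line along which they close (so a half turn about z gives the same grasp; the last joint's range is limited). The gripper opens to 85 mm and grips with 20 to 120 N. Pads are 22 mm wide; open, the fingers measure 114 mm over their backs; the gripper's body (76 mm by 85 mm) begins 54 mm behind the grasp point. The pads swing forward as they close: fully open they stand 13 mm farther back than shut.
Start: joints at [1.145, 0.241, 0.005, 1.335, 0, 1.571], TCP at [0.207, 0.455, 0.195] pointing down, gripper open.
Joint ranges: [-2.72, 2.72], [-1.05, 1.87], [-1.09, 1.28], [-1.99, 2.15], [-1.42, 1.44], [-3.14, 3.14]. Speed limits (rad/s): [2.79, 2.79, 3.14, 3.14, 3.14, 3.14].

## Interface

Orientations are given as a unit quaternion [x, y, z, w].
In Python, from workcell import bot gives the robot as it stands.
- The arm moves only by the tool step_arm, never from a script. Its argument "targets" is text: rows parted by semicolons, each of 7 numbers parted by spaces: the opening, from -1 (shut) to 1 (fully open), so that 0 is half open, then the shift along the world's x, y, z normalised to -1 to 1, where 1 is 0.5 m, then the turn, a rotation vector about the world's x, y, z normalised to -1 to 1, where 1 is pi/4 rad. In form: gripper x y z wx wy wz; .... A call has 1 to 10 rows; each row is the pose to reach, as a shift and turn from the pose commanded when the call began; what a row does not reach only later rows make up. A row lasts 1/12 s, in which the tool goes at most 41.7 mm and 7.16 degrees, less where a joint would pass 70% of its speed; a pose out of reach is approached as far as the arm can. A call with a number of a shift or a turn outside -1 to 1 is refused whole. A call with a gripper value outside its range is refused whole. The fingers move at their own pace and stop on an object; the grip force is fixed at half the most. Time passes only in rows, so rows that repeat a pose let the fingers close. It gives the time, the measured TCP pose, the force, the opening and the grip force at its end, in the units of the state.
- bot.get_obs(): the state, without advancing time (a new reading comes with each control period).
- bot.camera(name): name is "scene" or "side" or "wrist"; returns the picture (400x640x3 uint8, red, green, blue); there is no depth.
- bot.camera_info(name): a dict with "vertical_fov" (degrees; the focal length in pixels is half the picture's height over the tangent of half this angle, whatever the lens; pixels are square), "cx", "cy" (the principal point, pixels), "pose" (4x4, takes a point from camera to world coordinates). Camera axes: x right, y up, looking along -z (the intrinsics and any distortion apply to the point x, -y, -z); pixel columns grow to the right and rows downward; lengths in m; the calibration is good to about 2 mm. A picture is of the moment at which its call begins: read the wrist's pose just before it. camera_info takes no time and is no camera call; for the wrist camera it gives the pose at the moment of the call.
- bot.job_done(): hands the job in; it is judged then, once.
The state is a dict: "clock": time; "joint_pos": joint angles; "joint_vel": joint speeds; "tau": joint torques, N m; "eef_pos": TCP position; "tool_rot": TCP orientation; "ft_force": force on the tool from outside, world axes, zero at the start; "ft_torque": the same for the moment, N m; "grip_width": finger opening in m; "grasp_force": force on a finger pad.
Only numpy, scipy, OpenCV 4.12 (cv2) and the standard library are available. Lean on these libraries where they do the work, as an engineer would, in place of code of your own. Each camera call takes 0.05 s, during which the arm holds its last target. There are 200 camera calls.

## Task

Slide the clear touch guard shut over the capacitor plates, pushing it gently home against the stop, rubber buffer first, until its spring bolt drops and the latch holds it by itself. Only then throw the lever of the small switch box fully over to its other side, and let go of everything. Do not ram the guard, and leave the things lying around where they are.

Things in the scene. Friction and masses are not known exactly. Their poses are not given: they have to be found in the camera images.
- enclosure: clear box, aluminium edges, fixed, 200 (x) x 320 (y) x 106 mm high, two metal plates inside; with guard and grip tab 161 mm high. Origin: centre of underside. Grey roof on its +y half; the -y half is open and is covered by the guard, which shuts towards the enclosure's -y. Outside its +x wall a steel keeper (x 105 to 123 mm, to y -196 mm) ends in a stop block.
- guard (a joint): sliding guard: clear level plate, 186 x 166 mm, aluminium edges, top at z 116 mm. Reading in m, larger = further open (enclosure's +y). The latch catches at a reading anywhere from -0.009 to +0.009: the keeper was set by hand and its setting is not reported. It slides with 1.5 to 4 N of drag. Let go before it latches, it springs back until the buffer is slack.
- guard_grip (a point): centre of the guard's grip tab, an upright black block on the guard, 90 (enclosure x) x 14 (enclosure y) x 45 mm high, foot at z 116, top at z 161 mm. It moves with the guard; push it from its +y side or pinch it across its 14 mm. Axes as the enclosure's.
- switch_base: grey switch box, 70 (x) x 50 (y) x 25 mm high, fixed to the table. Origin: centre of its underside; z up. The lever pivots about its y axis at z 22 mm.
- switch (a joint): angle in rad of the lever: 0 = leaning to the switch box's own -x (off), 1.0 = at its other stop, leaning to its +x (on). It stays where it is left, turns with about 1 N at the tip.
- switch_tip (a point): centre of the black ball, 26 mm in diameter, at the lever's end, 80 mm from the pivot (z about 92 mm at either stop, 102 mm midway). The high voltage must not be switched on while the guard is unlatched.
- rod: discharging rod lying on the table, 207 mm long, black handle and brass ball; leave alone. Origin under its middle, x along it towards the ball.
- sponge: orange block, 110 x 70 x 35 mm, on the table; leave alone. Origin: centre of its underside.
- meter: black hand-held meter lying flat, 130 x 75 x 40 mm; leave alone. Origin: centre of its underside.
- buffer: round rubber buffer, 16 mm thick, on the guard's -y, +x corner. It meets the keeper's stop block 4 mm before the latch catches and yields 1 mm per 3 N, so 12 N on it (about 15 N of push in all) latches the guard and over 25 N is ramming. Latched, the guard stays under its push. Origin: enclosure's origin carried with guard and buffer; buffer tip at (114, -148, 114) mm.
- bolt_guide (a point): foot of the guide that carries the guard's spring bolt, a steel pin with a 16 mm black knob on the guard's +x edge (z 116 mm, on the pin's axis; moves with the guard, axes as the enclosure's). Knob's top at z 155 mm = riding on the keeper strip, not latched; at 146 mm = dropped by itself behind the step at the strip's end, latched (click). Not reported otherwise; leave it free.

How it is judged:
By the outcome, as a careful person would: the job done as asked, in the order asked, and still so for the second after the job is handed in, with the robot touching nothing.
It also fails if it takes over 54 s, if anything falls off the work surface, if the arm or the gripper's body presses on something with over 40 N, if the wrist force passes 120 N, or if a joint passes its speed limit or range.

## Working session

There is one attempt and no reset: what is moved stays moved. The work goes in short steps, Python scripts to look and compute and a tool call to move; the robot and the scene stay as the last step left them, time stands still between calls to the robot, and variables do not carry over. Pictures are saved under pics/ and viewed, at most 10 in all, crops included, and the job is handed in when it is done.

Besides the shell and the picture viewer there is one more tool, called after ">>>" by a JSON object that holds its "op" and its "data", one argument or row to a line. step_arm: Moves the arm, as the interface text tells. Scaled input: -1 to 1 covers 0.5 m each way for a shift and pi/4 rad each way for a turn. Its arguments: {"type":"object","properties":{"targets":{"type":"string"}},"required":["targets"]}

```bash
mkdir -p pics
cat > h.py <<'E'
import numpy as np, cv2
from workcell import bot
def snap(n,f):
    im=bot.camera(n); cv2.imwrite('pics/'+f,cv2.cvtColor(im,cv2.COLOR_RGB2BGR)); return im
E
python3 - <<'E'
from h import *
np.set_printoptions(precision=4,suppress=True)
for n in ('scene','side','wrist'):
    i=bot.camera_info(n); print(n,i)
a=snap('scene','s.png');b=snap('side','d.png')
o=bot.get_obs();print(o)
E
```

```text
scene {'vertical_fov': 54.331865153530615, 'cx': 323.37019139023965, 'cy': 199.01003487103105, 'pose': array([[-0.4092, -0.655 ,  0.6353,  1.1976],
       [ 0.9122, -0.2783,  0.3007,  0.3951],
       [-0.0202,  0.7026,  0.7113,  0.7893],
       [ 0.    ,  0.    ,  0.    ,  1.    ]])}
side {'vertical_fov': 49.54022608321321, 'cx': 318.9978953456974, 'cy': 195.93265816296312, 'pose': array([[ 0.9695,  0.1739, -0.1726,  0.3677],
       [-0.2445,  0.6385, -0.7298, -0.7985],
       [-0.0167,  0.7497,  0.6615,  0.9552],
       [ 0.    ,  0.    ,  0.    ,  1.    ]])}
wrist {'vertical_fov': 62.17807280225173, 'cx': 318.1950063183442, 'cy': 200.32237437676463, 'pose': array([[ 0.4137, -0.8707, -0.266 ,  0.1387],
       [ 0.9104,  0.395 ,  0.1232,  0.4862],
       [-0.0022, -0.2931,  0.9561,  0.3737],
       [ 0.    ,  0.    ,  0.    ,  1.    ]])}
{'clock': 0.1, 'joint_pos': array([1.145 , 0.2413, 0.0039, 1.3352, 0.    , 1.5708]), 'joint_vel': array([-0.002 , -0.0012,  0.0035, -0.0008,  0.0008, -0.0011]), 'tau': array([ -0.0007, -37.3138,  25.3009,   0.0108,  -0.0001,   0.    ]), 'eef_pos': array([0.2063, 0.4548, 0.194 ]), 'tool_rot': array([ 0.2113,  0.9774, -0.0009, -0.0002]), 'ft_force': array([0.0806, 0.3796, 0.3215]), 'ft_torque': array([-0.0058, -0.0216,  0.0338]), 'grasp_force': 0.0, 'grip_width': 0.08563294022913949}
```

View pics/s.png

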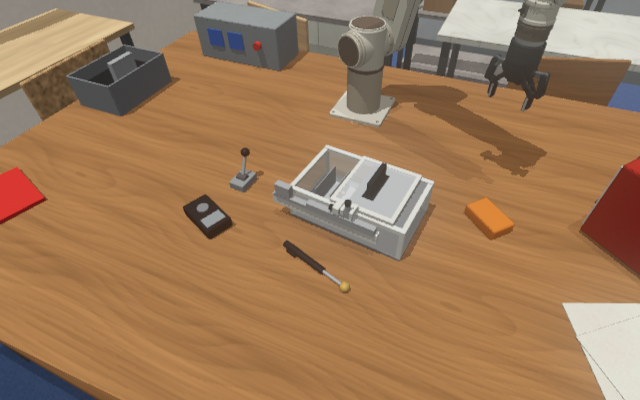

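View pics/d.png

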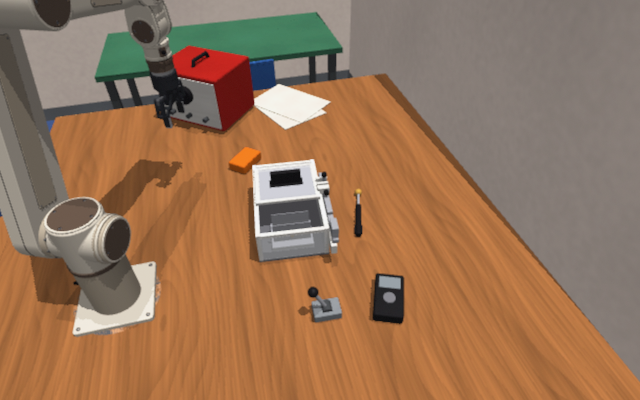

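The enclosure stands at about (360,200) in the scene view and (290,205) in the side view, with the keeper on world +x. The guard is open towards +y, and the switch is at (243,170) and (320,303). Next I'll enlarge both views.

Run:
```python
import cv2
a=cv2.imread('pics/s.png');b=cv2.imread('pics/d.png')
cv2.imwrite('pics/s2.png',cv2.resize(a[135:255,220:440],None,fx=3.6,fy=3.6,interpolation=cv2.INTER_CUBIC))
cv2.imwrite('pics/d2.png',cv2.resize(b[150:330,230:380],None,fx=3.3,fy=3.3,interpolation=cv2.INTER_CUBIC))
```

```text
(no output)
```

View pics/s2.png

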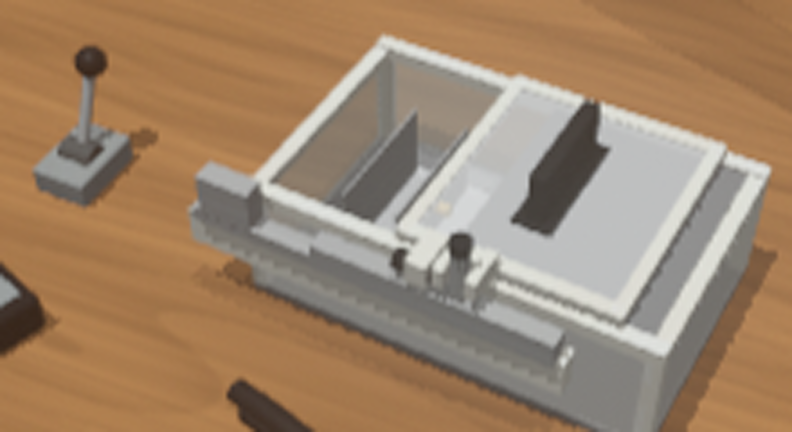

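View pics/d2.png

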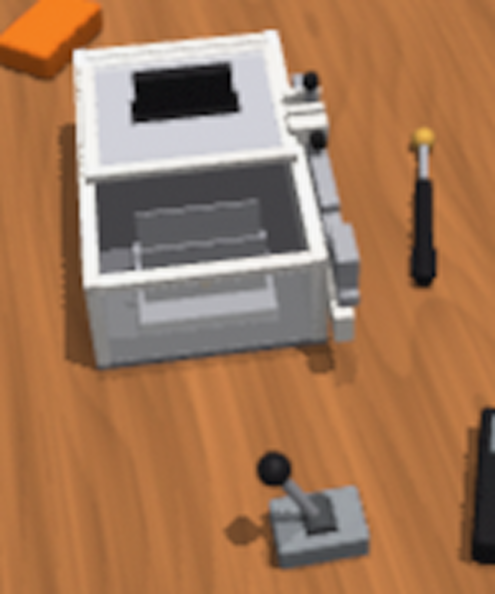

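```bash
cat > fit.py <<'E'
from h import *
from scipy.optimize import least_squares
def proj(n,P):
    i=bot.camera_info(n);T=np.linalg.inv(i['pose']);f=200/np.tan(np.radians(i['vertical_fov']/2))
    c=np.atleast_2d(P)@T[:3,:3].T+T[:3,3]
    return np.c_[i['cx']-f*c[:,0]/c[:,2], i['cy']+f*c[:,1]/c[:,2]]
S=lambda L:np.array(L)/3.6+[220,135]
D=lambda L:np.array(L)/3.3+[230,150]
def rig(p,L):
    c,s=np.cos(p[2]),np.sin(p[2]); L=np.array(L)/1000.
    return np.c_[p[0]+c*L[:,0]-s*L[:,1],p[1]+s*L[:,0]+c*L[:,1],L[:,2]]
if __name__=='__main__':
    np.set_printoptions(precision=4,suppress=True)
    es=[(-100,-160,106),(100,-160,106),(100,160,106),(-100,160,106)]
    def enc(p):
        return np.r_[(proj('scene',rig(p,es))-S([(385,38),(260,190),(660,352),(770,170)])).ravel(),
         (proj('side',rig(p,[(-100,-160,106),(100,-160,106),(-100,-160,0),(100,-160,0)]))-D([(90,285),(327,258),(100,367),(325,345)])).ravel()]
    r=least_squares(enc,[.45,0.05,0]);e=r.x;print('enc',e,r.fun.reshape(-1,2))
    def grip(q):
        g=lambda L:rig(e,np.array(L)+[q[0],q[1],0])
        return np.r_[(proj('scene',g([(45,7,116),(-45,7,116),(45,-7,116)]))-S([(550,236),(607,148),(514,220)])).ravel(),
          (proj('side',g([(-45,-7,116),(45,-7,116)]))-D([(132,123),(240,110)])).ravel()]
    r=least_squares(grip,[0,50]);q=r.x;print('grip local',q,'world',rig(e,[(q[0],q[1],116)]),r.fun.reshape(-1,2))
    r=least_squares(lambda P:np.r_[(proj('scene',P)-S([(90,62)])).ravel(),(proj('side',P)-D([(274,468)])).ravel()],[.45,-.2,.1]);print('tip',r.x,r.fun)
    def sw(p):
        return np.r_[(proj('side',rig(p,[(-35,25,25),(35,25,25),(35,-25,25),(-35,-25,25)]))-D([(271,510),(357,487),(367,537),(277,550)])).ravel(),
        (proj('scene',rig(p,[(35,-25,25),(35,25,25),(35,-25,0),(35,25,0)]))-S([(36,172),(86,190),(37,188),(86,205)])).ravel()]
    r=least_squares(sw,[.45,-.2,0]);print('sw',r.x,r.fun.reshape(-1,2)); s=r.x
    print('tip0, tip1',rig(s,[(-80*np.sin(.5),0,92),(80*np.sin(.5),0,92)]))
E
python3 fit.py
```

```text
enc [ 0.5012  0.1736 -0.1071] [[-0.3997 -0.9023]
 [-4.852  -0.9425]
 [ 2.0488  1.7607]
 [ 1.0824 -0.5766]
 [-1.7628 -0.367 ]
 [-0.1217 -0.4768]
 [-0.5695  0.3818]
 [ 0.5395 -1.1616]]
grip local [-0.6281 40.4169] world [[0.5049 0.2139 0.116 ]] [[-1.8866 -1.847 ]
 [-2.5614  0.7708]
 [ 2.8937  0.606 ]
 [ 1.268  -1.8766]
 [-1.8199 -0.9704]]
tip [ 0.4933 -0.1824  0.0943] [-0.0782  0.052  -0.0701 -0.0362]
sw [ 0.5241 -0.1859 -0.0225] [[-1.8852 -3.0003]
 [-1.2919 -1.4143]
 [ 0.7677 -0.2225]
 [ 0.5213  1.5748]
 [-1.84   -1.146 ]
 [-1.314  -1.2777]
 [-0.4746  0.6309]
 [ 0.1259  0.787 ]]
tip0, tip1 [[ 0.4857 -0.1851  0.092 ]
 [ 0.5624 -0.1868  0.092 ]]
```

>>> {"op": "step_arm", "data": {
  "targets": "-1 0.612 -0.364 0.02 0 0 0.407; -1 0.612 -0.364 0.02 0 0 0.407; -1 0.612 -0.364 0.02 0 0 0.407; -1 0.612 -0.364 0.02 0 0 0.407; -1 0.612 -0.364 0.02 0 0 0.407; -1 0.612 -0.364 0.02 0 0 0.407; -1 0.612 -0.364 0.02 0 0 0.407; -1 0.612 -0.364 0.02 0 0 0.407; -1 0.612 -0.364 0.02 0 0 0.407; -1 0.612 -0.364 0.02 0 0 0.407"
}}

```text
clock: 0.93
eef_pos: [0.5173, 0.2694, 0.2036]
tool_rot: [0.057, 0.998, -0.001, 0.001]
ft_force: [-0.7, 0.2, 0.4]
grip_width: 0.0
grasp_force: 0.0
```

Run:
```python
from h import *
o=bot.get_obs();print(o['clock'],o['eef_pos'],o['ft_force'],o['tool_rot']);print(bot.camera_info('wrist')['pose'])
a=snap('wrist','w1.png');b=snap('side','d3.png')
o=np.zeros((400+0,800,3),np.uint8)
c=cv2.cvtColor(a,cv2.COLOR_RGB2BGR); d=cv2.cvtColor(b,cv2.COLOR_RGB2BGR)[150:270,230:350]
cv2.imwrite('pics/c1.png',np.vstack([np.hstack([c,np.zeros((400,160,3),np.uint8)]) ]))
```

```text
0.9333 [0.51727145 0.26937375 0.20359844] [-0.65272303  0.16124744  0.40096772] [ 5.65879464e-02  9.98396952e-01 -8.93546925e-04  7.29229211e-04]
[[ 0.11374779 -0.94946902 -0.29252353  0.44316773]
 [ 0.99350827  0.10821258  0.03509078  0.27837798]
 [-0.00166289 -0.29461604  0.95561426  0.38329799]
 [ 0.          0.          0.          1.        ]]
```

View pics/w1.png

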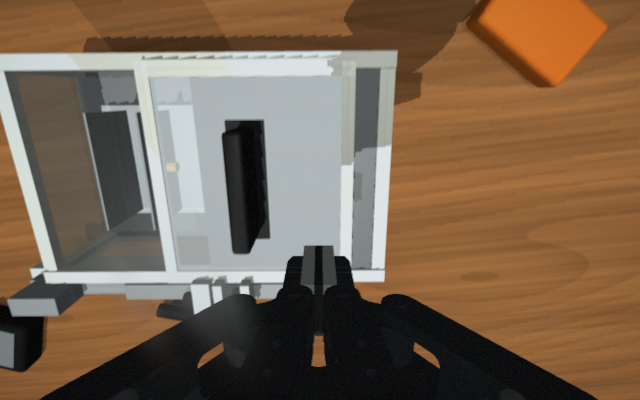

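Run:
```python
from fit import *
np.set_printoptions(precision=4,suppress=True)
def enc(p): return (proj('wrist',rig(p,[(-100,160,106),(100,160,106),(100,-160,106)]))-np.array([(397,51),(384,281),(45,272)])).ravel()
r=least_squares(enc,[.5,.17,-.1]);e=r.x;print(e,r.fun.reshape(-1,2))
for y in (20,30,40,50,60):
  print(y,proj('wrist',rig(e,[(-45,y-7,161),(45,y-7,161),(-45,y+7,161),(45,y+7,161),(45,y+7,116)])).round(0).tolist(),rig(e,[(0,y,116)]))
```

```text
[ 0.4895  0.1761 -0.1243] [[ 3.6135 -1.384 ]
 [-1.7867 -0.7273]
 [-2.6471  3.7613]]
20 [[190.0, 125.0], [202.0, 250.0], [211.0, 126.0], [221.0, 251.0], [235.0, 228.0]] [[0.492 0.196 0.116]]
30 [[205.0, 126.0], [215.0, 251.0], [226.0, 126.0], [234.0, 251.0], [247.0, 228.0]] [[0.4932 0.2059 0.116 ]]
40 [[220.0, 126.0], [229.0, 251.0], [241.0, 126.0], [248.0, 251.0], [258.0, 228.0]] [[0.4945 0.2158 0.116 ]]
50 [[235.0, 126.0], [242.0, 251.0], [257.0, 126.0], [261.0, 251.0], [270.0, 228.0]] [[0.4957 0.2258 0.116 ]]
60 [[250.0, 126.0], [256.0, 251.0], [272.0, 127.0], [275.0, 251.0], [282.0, 229.0]] [[0.4969 0.2357 0.116 ]]
```

Wrist view: the tab top's left edge runs (223,135)–(233,252), which puts the tab at local y ≈ 43 mm, world ≈ (0.497, 0.218), yaw ≈ −0.115. I'll descend behind it.

>>> {"op": "step_arm", "data": {
  "targets": "-1 -0.024 0 -0.07 0 0 0; -1 -0.024 0 -0.134 0 0 0; -1 -0.024 0 -0.134 0 0 0; -1 -0.024 0 -0.134 0 0 0; -1 -0.025 -0.012 -0.134 0 0 0; -1 -0.026 -0.024 -0.134 0 0 0; -1 -0.028 -0.036 -0.134 0 0 0; -1 -0.029 -0.044 -0.134 0 0 0; -1 -0.03 -0.05 -0.134 0 0 0; -1 -0.03 -0.05 -0.134 0 0 0"
}}

```text
clock: 1.87
eef_pos: [0.4978, 0.2476, 0.1386]
tool_rot: [0.054, 0.999, 0.0, 0.0]
ft_force: [0.1, 0.4, -0.2]
grip_width: -0.0
grasp_force: 0.0
```

>>> {"op": "step_arm", "data": {
  "targets": "-1 -0.001 -0.006 0 0 0 0; -1 -0.002 -0.012 0 0 0 0; -1 -0.002 -0.018 0 0 0 0; -1 -0.003 -0.024 0 0 0 0; -1 -0.004 -0.03 0 0 0 0; -1 -0.004 -0.036 0 0 0 0; -1 -0.005 -0.044 0 0 0 0; -1 -0.006 -0.052 0 0 0 0; -1 -0.007 -0.06 0 0 0 0; -1 -0.008 -0.068 0 0 0 0"
}}

```text
clock: 2.7
eef_pos: [0.4935, 0.2139, 0.1378]
tool_rot: [0.053, 0.999, -0.0, -0.0]
ft_force: [-0.1, 0.4, 0.2]
grip_width: -0.0001
grasp_force: 0.0
```

Run:
```python
from h import *
b=snap('side','d4.png');a=snap('wrist','w2.png')
o=bot.get_obs();print(o['clock'],o['eef_pos'],o['ft_force'])
b=cv2.cvtColor(b,4)[130:250,230:350];a=cv2.cvtColor(a,4)
cv2.imwrite('pics/c2.png',np.hstack([cv2.resize(a[60:,0:400],(400,340)),cv2.resize(b,(340,340),interpolation=2)]))
```

```text
2.8 [0.4933949  0.21366922 0.13787447] [-0.77158061  0.56868626  0.21617834]
```

View pics/c2.png

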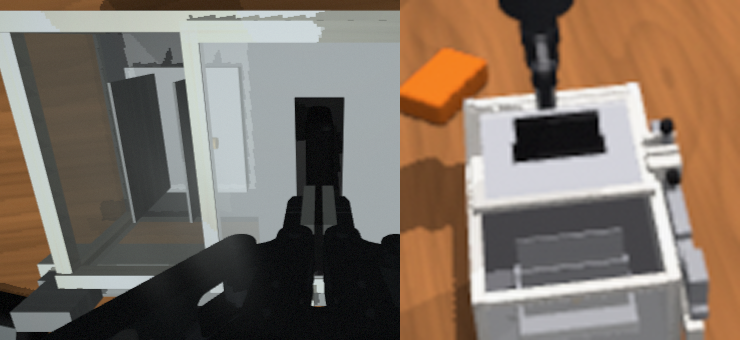

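Run:
```python
from fit import *
np.set_printoptions(precision=1,suppress=True)
o=bot.get_obs();print(o['eef_pos']*1000)
L=[(-45,7,161),(45,7,161),(-45,-7,116),(45,-7,116)]
px=np.array([(270,172),(300.3,169),(270.2,187),(302.7,183.7)])
r=least_squares(lambda p:(proj('side',rig(p,L))-px).ravel(),[.5,.22,-.11]);print('side',r.x*1000,r.fun.reshape(-1,2))
P=rig(r.x,L)
print('scene crop',(proj('scene',rig(r.x,[(45,7,116),(-45,7,116),(45,-7,116),(45,7,161),(-45,7,161)]))-[220,135])*3.6)
print('wrist now',proj('wrist',rig(r.x,[(-45,-7,161),(-45,7,161),(-45,-7,116),(-45,7,116)])))
print('tip',proj('side',o['eef_pos']),proj('wrist',o['eef_pos']))
```

```text
[493.4 213.7 137.9]
side [ 504.8  207.2 -111.6] [[ 0.   0.1]
 [-0.1  0.2]
 [ 1.4 -0.3]
 [-1.3  0.1]]
scene crop [[533.5 226.5]
 [589.  148.4]
 [514.9 219.3]
 [537.8 177.8]
 [594.9  99.9]]
wrist now [[293.2 187.3]
 [321.8 187.4]
 [298.4 168.7]
 [321.1 168.8]]
tip [[281.7 177.5]] [[317.9 231.8]]
```

The side view shows the fingers standing just behind the unmoved tab, so I'll go on slowly until they touch.

>>> {"op": "step_arm", "data": {
  "targets": "-1 0 -0.004 0 0 0 0; -1 -0.001 -0.008 0 0 0 0; -1 -0.001 -0.012 0 0 0 0; -1 -0.002 -0.016 0 0 0 0; -1 -0.002 -0.02 0 0 0 0; -1 -0.002 -0.024 0 0 0 0; -1 -0.003 -0.028 0 0 0 0; -1 -0.003 -0.032 0 0 0 0"
}}

```text
clock: 3.47
eef_pos: [0.492, 0.1982, 0.1378]
tool_rot: [0.053, 0.999, -0.0, -0.0]
ft_force: [0.0, 0.6, -0.1]
grip_width: -0.0001
grasp_force: 0.0
```

Run:
```python
from h import *
old=cv2.imread('pics/d.png')
snap('side','d5.png');snap('scene','s5.png')
n=cv2.imread('pics/d5.png')
g=lambda i:i[:,:,1].astype(int)
# column profile through tab foot and guard edge
for c in (280,290): print(c,[ (r,g(old)[r,c],g(n)[r,c]) for r in range(166,210,2)])
a=cv2.resize(n[140:240,235:355],(480,400),interpolation=2); b=cv2.resize(cv2.imread('pics/s5.png')[120:230,300:400],(320,400)[:2],interpolation=2)
cv2.imwrite('pics/c3.png',np.hstack([a,b]))
```

```text
280 [(166, np.int64(232), np.int64(23)), (168, np.int64(224), np.int64(22)), (170, np.int64(154), np.int64(32)), (172, np.int64(37), np.int64(51)), (174, np.int64(18), np.int64(14)), (176, np.int64(16), np.int64(17)), (178, np.int64(18), np.int64(13)), (180, np.int64(17), np.int64(14)), (182, np.int64(16), np.int64(14)), (184, np.int64(24), np.int64(16)), (186, np.int64(124), np.int64(126)), (188, np.int64(208), np.int64(211)), (190, np.int64(208), np.int64(210)), (192, np.int64(209), np.int64(211)), (194, np.int64(208), np.int64(211)), (196, np.int64(207), np.int64(209)), (198, np.int64(231), np.int64(221)), (200, np.int64(225), np.int64(206)), (202, np.int64(108), np.int64(110)), (204, np.int64(67), np.int64(69)), (206, np.int64(67), np.int64(69)), (208, np.int64(67), np.int64(68))]
290 [(166, np.int64(236), np.int64(237)), (168, np.int64(218), np.int64(220)), (170, np.int64(45), np.int64(46)), (172, np.int64(28), np.int64(28)), (174, np.int64(17), np.int64(15)), (176, np.int64(15), np.int64(18)), (178, np.int64(16), np.int64(15)), (180, np.int64(14), np.int64(15)), (182, np.int64(18), np.int64(20)), (184, np.int64(26), np.int64(26)), (186, np.int64(200), np.int64(201)), (188, np.int64(208), np.int64(210)), (190, np.int64(208), np.int64(210)), (192, np.int64(208), np.int64(211)), (194, np.int64(208), np.int64(211)), (196, np.int64(207), np.int64(210)), (198, np.int64(244), np.int64(227)), (200, np.int64(147), np.int64(143)), (202, np.int64(80), np.int64(80)), (204, np.int64(68), np.int64(68)), (206, np.int64(67), np.int64(68)), (208, np.int64(67), np.int64(69))]
```

View pics/c3.png

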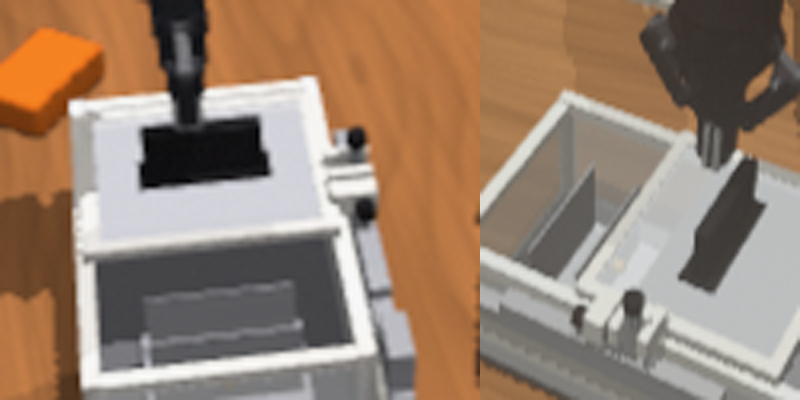

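Run:
```python
from fit import *
o=bot.get_obs();print(o['eef_pos'],proj('scene',o['eef_pos']),proj('side',o['eef_pos']),o['joint_pos'])
r=least_squares(lambda P:np.r_[(proj('scene',P)-[372.5,165.5]).ravel(),(proj('side',P)-[282.3,171]).ravel()],[.49,.2,.14]);print(r.x,r.fun)
# tab triangulated: -x end top (+y), both views; +x,-y foot
for s,d in (((594,101),(270,172)),((514,220),(302.7,183.7)),((532,183),(300.3,169))):
    s=S([s]); r=least_squares(lambda P:np.r_[(proj('scene',P)-s).ravel(),(proj('side',P)-[d]).ravel()],[.49,.2,.14]);print(r.x,r.fun)
print(S([(594,101)]),np.array(bot.camera_info('scene')['pose']))
```

```text
[0.49198471 0.19803119 0.13781597] [[372.39396069 175.20887805]] [[282.20092456 180.77759194]] [ 3.82702236e-01  3.31207037e-01 -2.22457861e-02  1.21744110e+00
 -4.63174164e-05  4.89217553e-01]
[0.49581018 0.1977136  0.1731496 ] [ 0.26087779 -0.23952265  0.32788138  0.27848405]
[0.46139985 0.21908193 0.16080044] [ 0.1456936  -0.13829908  0.18046685  0.16087795]
[0.55170121 0.1948592  0.11702689] [-0.29052969  0.24422316 -0.37891505 -0.28249741]
[0.55282008 0.2076973  0.15979132] [ 0.63944322 -0.55742989  0.85084594  0.66963649]
[[385.         163.05555556]] [[-0.40917692 -0.65497029  0.6352859   1.19763975]
 [ 0.9122325  -0.27826317  0.30066837  0.39505244]
 [-0.02015219  0.702555    0.71134405  0.7893077 ]
 [ 0.          0.          0.          1.        ]]
```

Triangulating the visible fingertips gives z ≈ 0.173, though the report says 0.138. They are gliding over the tab (top at 0.161), which explains why there is no contact. I'll back off, go 33 mm lower and watch the force.

>>> {"op": "step_arm", "data": {
  "targets": "-1 0.02 0.04 0.02 0 0 0; -1 0.02 0.09 0.02 0 0 0; -1 0.02 0.09 0 0 0 0; -1 0.02 0.09 -0.02 0 0 0; -1 0.02 0.09 -0.036 0 0 0; -1 0.02 0.09 -0.044 0 0 0; -1 0.02 0.09 -0.05 0 0 0; -1 0.02 0.09 -0.056 0 0 0; -1 0.02 0.09 -0.06 0 0 0; -1 0.02 0.09 -0.06 0 0 0"
}}

```text
clock: 4.4
eef_pos: [0.5019, 0.2429, 0.1075]
tool_rot: [0.053, 0.999, -0.0, -0.0]
ft_force: [0.4, -0.1, -0.6]
grip_width: 0.0001
grasp_force: 0.0
```

Run:
```python
from fit import *
o=bot.get_obs();print(o['eef_pos'],o['ft_force'])
for z in (0,.02,.035): print(proj('scene',o['eef_pos']+[0,0,z]),proj('side',o['eef_pos']+[0,0,z]))
snap('scene','s6.png');n=cv2.imread('pics/s6.png')
cv2.imwrite('pics/c4.png',cv2.resize(n[115:235,290:440],None,fx=4,fy=4,interpolation=2))
```

```text
[0.5019304  0.24292598 0.10754125] [ 0.35179562 -0.0570848  -0.61437924]
[[387.33054896 191.38855692]] [[283.42681582 178.91060549]]
[[388.11606007 185.56197351]] [[282.96420321 173.85725172]]
[[388.7206691  181.07724385]] [[282.61116166 170.00079855]]
```

View pics/c4.png

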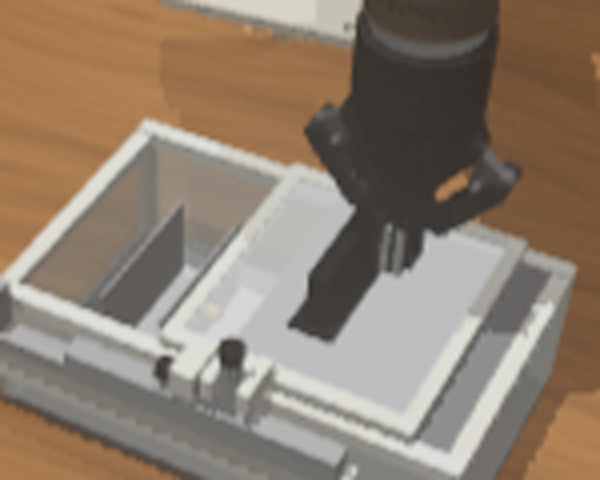

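The tip is at crop (395,270), i.e. pixel (389,182), which matches a real tip height of about 0.14 on the tab's +y side. Now I'll push.

>>> {"op": "step_arm", "data": {
  "targets": "-1 -0.001 -0.006 0 0 0 0; -1 -0.002 -0.012 0 0 0 0; -1 -0.002 -0.018 0 0 0 0; -1 -0.003 -0.024 0 0 0 0; -1 -0.004 -0.03 0 0 0 0; -1 -0.004 -0.036 0 0 0 0; -1 -0.005 -0.042 0 0 0 0; -1 -0.006 -0.048 0 0 0 0; -1 -0.007 -0.054 0 0 0 0; -1 -0.007 -0.06 0 0 0 0"
}}

```text
clock: 5.28
eef_pos: [0.4989, 0.2133, 0.1081]
tool_rot: [0.053, 0.999, 0.0, 0.0]
ft_force: [1.5, 4.1, 0.3]
grip_width: 0.0002
grasp_force: 2.2
```

Run:
```python
from fit import *
e=[.5025,.172,-.113]
ys=np.array([-60,-50,-40,-30,-20,-150,-140,-160])
P=rig(e,[(114,y,114) for y in ys])
for y,a,b in zip(ys,(proj('scene',P)-[220,135])*3.6,(proj('side',P)-[230,150])*3.3): print(y,a.round(),b.round())
```

```text
-60 [350. 240.] [326. 169.]
-50 [362. 246.] [324. 162.]
-40 [375. 251.] [323. 154.]
-30 [388. 256.] [321. 147.]
-20 [401. 262.] [319. 139.]
-150 [239. 195.] [343. 241.]
-140 [251. 200.] [341. 233.]
-160 [227. 190.] [344. 249.]
```

>>> {"op": "step_arm", "data": {
  "targets": "-1 -0.001 -0.008 0 0 0 0; -1 -0.002 -0.016 0 0 0 0; -1 -0.003 -0.024 0 0 0 0; -1 -0.004 -0.032 0 0 0 0; -1 -0.005 -0.04 0 0 0 0; -1 -0.006 -0.048 0 0 0 0; -1 -0.007 -0.056 0 0 0 0; -1 -0.007 -0.064 0 0 0 0; -1 -0.008 -0.072 0 0 0 0; -1 -0.009 -0.08 0 0 0 0"
}}

```text
clock: 6.12
eef_pos: [0.4946, 0.173, 0.1081]
tool_rot: [0.053, 0.999, 0.0, 0.001]
ft_force: [3.4, 3.8, -1.0]
grip_width: -0.0002
grasp_force: 2.2
```

>>> {"op": "step_arm", "data": {
  "targets": "-1 -0.001 -0.008 0 0 0 0; -1 -0.002 -0.016 0 0 0 0; -1 -0.003 -0.024 0 0 0 0; -1 -0.004 -0.032 0 0 0 0; -1 -0.005 -0.04 0 0 0 0; -1 -0.006 -0.046 0 0 0 0; -1 -0.006 -0.052 0 0 0 0; -1 -0.007 -0.056 0 0 0 0; -1 -0.007 -0.06 0 0 0 0; -1 -0.007 -0.062 0 0 0 0"
}}

```text
clock: 6.95
eef_pos: [0.4907, 0.142, 0.1081]
tool_rot: [0.053, 0.999, 0.0, 0.0]
ft_force: [2.9, 4.9, 1.8]
grip_width: 0.0001
grasp_force: 2.0
```

>>> {"op": "step_arm", "data": {
  "targets": "-1 0 -0.003 0 0 0 0; -1 -0.001 -0.006 0 0 0 0; -1 -0.001 -0.009 0 0 0 0; -1 -0.001 -0.012 0 0 0 0; -1 -0.002 -0.015 0 0 0 0; -1 -0.002 -0.018 0 0 0 0; -1 -0.002 -0.021 0 0 0 0; -1 -0.002 -0.024 0 0 0 0; -1 -0.003 -0.026 0 0 0 0; -1 -0.003 -0.026 0 0 0 0"
}}

```text
clock: 7.78
eef_pos: [0.4888, 0.1289, 0.1077]
tool_rot: [0.053, 0.999, -0.0, -0.0]
ft_force: [1.8, 2.7, 1.8]
grip_width: -0.0001
grasp_force: 1.6
```

Travel so far is about 92 mm. I'll use smaller increments per call from here.

>>> {"op": "step_arm", "data": {
  "targets": "-1 0 -0.002 0 0 0 0; -1 0 -0.004 0 0 0 0; -1 -0.001 -0.006 0 0 0 0; -1 -0.001 -0.008 0 0 0 0; -1 -0.001 -0.01 0 0 0 0; -1 -0.001 -0.012 0 0 0 0"
}}

```text
clock: 8.28
eef_pos: [0.4882, 0.1233, 0.1077]
tool_rot: [0.053, 0.999, -0.0, -0.0]
ft_force: [1.3, 3.8, 2.1]
grip_width: -0.0002
grasp_force: 2.0
```

>>> {"op": "step_arm", "data": {
  "targets": "-1 0 -0.002 0 0 0 0; -1 0 -0.004 0 0 0 0; -1 -0.001 -0.006 0 0 0 0; -1 -0.001 -0.008 0 0 0 0; -1 -0.001 -0.01 0 0 0 0"
}}

```text
clock: 8.7
eef_pos: [0.4878, 0.1196, 0.1077]
tool_rot: [0.053, 0.999, 0.001, -0.0]
ft_force: [0.6, 8.5, 2.0]
grip_width: -0.0004
grasp_force: 4.3
```

The buffer has met the stop. I'll continue with half-millimetre rows.

>>> {"op": "step_arm", "data": {
  "targets": "-1 0 -0.001 0 0 0 0; -1 0 -0.002 0 0 0 0; -1 0 -0.002 0 0 0 0"
}}

```text
clock: 8.95
eef_pos: [0.4878, 0.1192, 0.1078]
tool_rot: [0.052, 0.999, 0.002, -0.0]
ft_force: [0.4, 9.2, 2.1]
grip_width: 0.0004
grasp_force: 4.5
```

>>> {"op": "step_arm", "data": {
  "targets": "-1 0 -0.001 0 0 0 0; -1 0 -0.002 0 0 0 0; -1 0 -0.003 0 0 0 0; -1 0 -0.004 0 0 0 0; -1 0 -0.004 0 0 0 0"
}}

```text
clock: 9.37
eef_pos: [0.4877, 0.1183, 0.1078]
tool_rot: [0.052, 0.999, 0.003, -0.001]
ft_force: [-0.0, 11.3, 1.3]
grip_width: 0.0002
grasp_force: 5.8
```

>>> {"op": "step_arm", "data": {
  "targets": "-1 0 -0.001 0 0 0 0; -1 0 -0.002 0 0 0 0; -1 0 -0.003 0 0 0 0; -1 0 -0.004 0 0 0 0; -1 0 -0.004 0 0 0 0"
}}

```text
clock: 9.78
eef_pos: [0.4875, 0.117, 0.1078]
tool_rot: [0.052, 0.999, 0.004, -0.001]
ft_force: [-0.8, 12.9, 1.0]
grip_width: -0.0001
grasp_force: 6.7
```

Run:
```python
from fit import *
snap('scene','s7.png');n=cv2.imread('pics/s7.png')
snap('side','d7.png')
print(bot.get_obs()['ft_force'])
```

```text
[-0.06057248 14.19563912  1.0584446 ]
```

>>> {"op": "step_arm", "data": {
  "targets": "-1 0 -0.001 0 0 0 0; -1 0 -0.002 0 0 0 0; -1 0 -0.002 0 0 0 0; -1 0 -0.002 0 0 0 0"
}}

```text
clock: 10.22
eef_pos: [0.4874, 0.1165, 0.1078]
tool_rot: [0.052, 0.999, 0.004, -0.001]
ft_force: [-0.8, 14.3, 2.2]
grip_width: -0.0003
grasp_force: 7.3
```

>>> {"op": "step_arm", "data": {
  "targets": "-1 0 -0.001 0 0 0 0; -1 0 -0.002 0 0 0 0; -1 0 -0.002 0 0 0 0; -1 0 -0.002 0 0 0 0"
}}

```text
clock: 10.55
eef_pos: [0.4873, 0.1161, 0.1078]
tool_rot: [0.052, 0.999, 0.005, -0.001]
ft_force: [-1.0, 16.2, 1.8]
grip_width: -0.0003
grasp_force: 8.0
```

Run:
```python
from fit import *
snap('scene','s8.png')
A=[cv2.resize(cv2.imread('pics/'+f)[170:225,270:340],(400,314),interpolation=2) for f in('s7.png','s8.png')]
cv2.imwrite('pics/c5.png',np.hstack(A));print(bot.get_obs()['ft_force'])
```

```text
[-0.24560987 16.39690617  1.77606637]
```

View pics/c5.png

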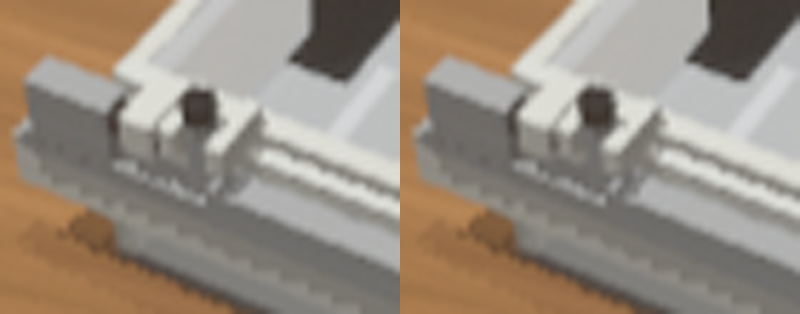

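```bash
cat > knob.py <<'E'
from fit import *
def blob(f,c,r=6,th=75):
    i=cv2.imread('pics/'+f)[:,:,1]; x,y=map(int,c); p=cv2.resize(i[y-r:y+r+1,x-r:x+r+1],None,fx=8,fy=8,interpolation=2)
    n,l,s,cc=cv2.connectedComponentsWithStats((p<th).astype(np.uint8))
    if n<2: return None
    k=1+np.argmin(np.hypot(*(cc[1:]-p.shape[0]/2).T)); return (cc[k]+.5)/8-.5+[x-r,y-r], s[k,4]/64
def knob(a,ca,b,cb):
    A=blob(a,ca);B=blob(b,cb);print(a,A,b,B)
    r=least_squares(lambda P:np.r_[(proj('scene',P)-A[0]).ravel(),(proj('side',P)-B[0]).ravel()],[.6,.1,.15]);print(r.x.round(4),r.fun.round(2))
    return r.x
if __name__=='__main__':
    k=knob('s.png',(348,203),'d.png',(324,174))
    k2=k+[-.012,-.105,0]
    px=proj('side',k2)[0];print(px,proj('scene',k2))
    for f,c in(('s7.png',(305,188)),('s8.png',(305,188))): print(blob(f,c))
    snap('side','d8.png')
    for z in (0,-.009): print(z,proj('scene',k2+[0,0,z]),proj('side',k2+[0,0,z]))
    for f in('d7.png','d8.png'): knob('s8.png',(305,188),f,px.round())
E
python3 knob.py
```

```text
s.png (array([347.30268838, 203.04830586]), np.float64(29.859375)) d.png (array([323.73574711, 174.32951838]), np.float64(22.953125))
[0.6159 0.1803 0.1492] [ 0.17 -0.14  0.23  0.16]
[329.31318235 197.82682409] [[308.31995035 187.18796118]]
(array([304.2926686 , 188.81692233]), np.float64(28.265625))
(array([303.93076389, 188.68145833]), np.float64(28.125))
0 [[308.31995035 187.18796118]] [[329.31318235 197.82682409]]
-0.009 [[308.49858258 189.90419416]] [[329.31632875 200.21963456]]
s8.png (array([303.93076389, 188.68145833]), np.float64(28.125)) d7.png (array([330.21962535, 202.26776961]), np.float64(22.3125))
[0.6044 0.0641 0.1413] [ 0.28 -0.2   0.34  0.21]
s8.png (array([303.93076389, 188.68145833]), np.float64(28.125)) d8.png (array([330.33103612, 202.39377376]), np.float64(20.546875))
[0.6045 0.064  0.1411] [ 0.21 -0.16  0.26  0.16]
```

The knob fell from z 0.149 to 0.141, so it looks latched. I'll back off slowly and check that the guard stays.

>>> {"op": "step_arm", "data": {
  "targets": "-1 0 0.006 0 0 0 0; -1 0.001 0.012 0 0 0 0; -1 0.002 0.02 0 0 0 0; -1 0.003 0.03 0 0 0 0; -1 0.005 0.045 0 0 0 0; -1 0.006 0.06 0 0 0 0; -1 0.006 0.06 0.04 0 0 0; -1 0.006 0.06 0.1 0 0 0; -1 0.006 0.06 0.16 0 0 0; -1 0.006 0.06 0.2 0 0 0"
}}

```text
clock: 11.48
eef_pos: [0.4917, 0.1418, 0.2103]
tool_rot: [0.053, 0.999, 0.0, 0.001]
ft_force: [0.2, 0.2, 1.1]
grip_width: -0.0003
grasp_force: 0.0
```

Run:
```python
from knob import *
snap('scene','s9.png');snap('side','d9.png');o=bot.get_obs();print(o['clock'],o['eef_pos'],o['ft_force'],o['joint_pos'],o['tool_rot'])
knob('s9.png',(305,188),'d9.png',(330,201))
```

```text
11.5833 [0.49356758 0.1423107  0.21191936] [-0.1135315   0.23843879  0.91674783] [ 2.81009187e-01  2.54336643e-01  6.75446396e-02  1.37611968e+00
 -4.41518154e-04  3.87065796e-01] [0.05300391 0.9985865  0.00108397 0.00379678]
s9.png (array([304.47838913, 188.86217069]), np.float64(28.46875)) d9.png (array([330.11873962, 202.77625208]), np.float64(28.234375))
[0.6036 0.0646 0.1397] [ 0.09 -0.07  0.11  0.07]
```

The guard is staying shut with the knob still down (z 0.140), so it is latched. Now I'll go to the switch, on the −x side of its ball.

>>> {"op": "step_arm", "data": {
  "targets": "-1 -0.106 -0.654 0 0 0 0; -1 -0.106 -0.654 0 0 0 0; -1 -0.106 -0.654 0 0 0 0; -1 -0.106 -0.654 0 0 0 0; -1 -0.106 -0.654 0 0 0 0; -1 -0.106 -0.654 0 0 0 0; -1 -0.106 -0.654 0 0 0 0; -1 -0.106 -0.654 0 0 0 0; -1 -0.106 -0.654 0 0 0 0; -1 -0.106 -0.654 0 0 0 0"
}}

```text
clock: 12.42
eef_pos: [0.4369, -0.1873, 0.2066]
tool_rot: [0.056, 0.998, 0.0, -0.001]
ft_force: [0.2, 0.1, 0.4]
grip_width: -0.0001
grasp_force: 0.0
```

>>> {"op": "step_arm", "data": {
  "targets": "-1 0 0.004 -0.08 0 0 0; -1 0 0.004 -0.16 0 0 0; -1 0 0.004 -0.22 0 0 0; -1 0 0.004 -0.27 0 0 0; -1 0 0.004 -0.3 0 0 0; -1 0 0.004 -0.308 0 0 0; -1 0 0.004 -0.308 0 0 0; -1 0 0.004 -0.308 0 0 0"
}}

```text
clock: 13.08
eef_pos: [0.4387, -0.1828, 0.0543]
tool_rot: [0.052, 0.999, -0.0, 0.0]
ft_force: [0.2, -0.3, 0.6]
grip_width: 0.0
grasp_force: 0.0
```

Run:
```python
from fit import *
o=bot.get_obs();print(o['clock'],o['eef_pos'],o['ft_force'])
for z in (0,.034): print(proj('scene',o['eef_pos']+[0,0,z]),proj('side',o['eef_pos']+[0,0,z]))
snap('scene','s10.png');snap('side','d10.png')
cv2.imwrite('pics/c6.png',np.hstack([cv2.resize(cv2.imread('pics/'+f)[y:y+100,x:x+100],(400,400),interpolation=2) for f,x,y in(('s10.png',190,100),('d10.png',250,235))]))
```

```text
13.0833 [ 0.43866771 -0.18281181  0.05427127] [ 0.23590188 -0.25532327  0.59497058]
[[256.65737116 152.22745545]] [[291.67809601 306.58204774]]
[[255.02862755 143.184536  ]] [[290.84631895 298.31181805]]
```

View pics/c6.png

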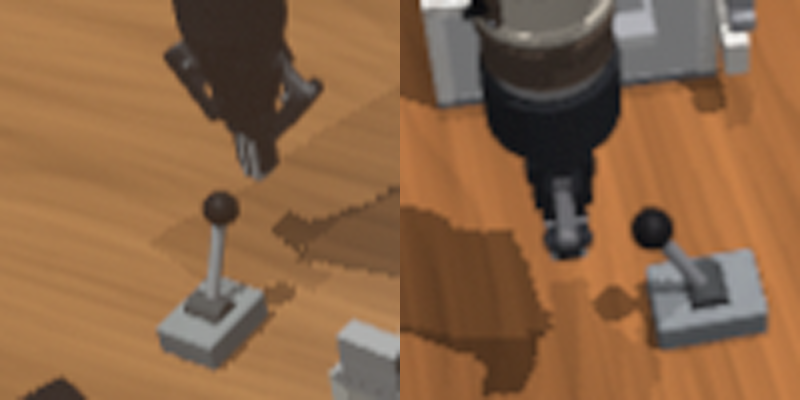

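The tip at side crop (568,255) is level with the ball and about 3 cm to its −x side. I'll push +x.

>>> {"op": "step_arm", "data": {
  "targets": "-1 0.016 0 -0.004 0 0 0; -1 0.032 0 -0.006 0 0 0; -1 0.044 0 -0.006 0 0 0; -1 0.054 0 -0.006 0 0 0; -1 0.062 0 -0.006 0 0 0; -1 0.07 0 -0.006 0 0 0; -1 0.078 0 -0.006 0 0 0; -1 0.086 0 -0.006 0 0 0; -1 0.094 0 -0.006 0 0 0; -1 0.102 0 -0.006 0 0 0"
}}

```text
clock: 14.02
eef_pos: [0.4894, -0.1837, 0.0508]
tool_rot: [0.053, 0.999, -0.0, 0.0]
ft_force: [-1.2, 0.1, 0.9]
grip_width: -0.0
grasp_force: 0.6
```

>>> {"op": "step_arm", "data": {
  "targets": "-1 0.008 0 0 0 0 0; -1 0.016 0 0 0 0 0; -1 0.024 0 0 0 0 0; -1 0.032 0 0 0 0 0; -1 0.04 0 0 0 0 0; -1 0.048 0 0 0 0 0; -1 0.056 0 0 0 0 0; -1 0.064 0 0 0 0 0; -1 0.072 0 0 0 0 0; -1 0.08 0 0 0 0 0"
}}

```text
clock: 14.85
eef_pos: [0.5291, -0.1835, 0.0505]
tool_rot: [0.053, 0.999, 0.0, -0.0]
ft_force: [-0.8, 0.1, -0.6]
grip_width: -0.0001
grasp_force: 0.5
```

>>> {"op": "step_arm", "data": {
  "targets": "-1 0.005 0 0 0 0 0; -1 0.01 0 0 0 0 0; -1 0.015 0 0 0 0 0; -1 0.02 0 0 0 0 0; -1 0.025 0 0 0 0 0; -1 0.03 0 0 0 0 0; -1 0.034 0 0 0 0 0; -1 0.036 0 0 0 0 0"
}}

```text
clock: 15.52
eef_pos: [0.5382, -0.1834, 0.0503]
tool_rot: [0.054, 0.999, -0.0, -0.008]
ft_force: [-22.9, 0.3, 14.6]
grip_width: 0.0
grasp_force: 11.2
```

That is a firm stop. I'll back off and check where the ball is.

>>> {"op": "step_arm", "data": {
  "targets": "-1 -0.016 0 0 0 0 0; -1 -0.04 0 0 0 0 0; -1 -0.1 0 0 0 0 0; -1 -0.18 0 0 0 0 0; -1 -0.24 0 0.04 0 0 0; -1 -0.24 0 0.12 0 0 0; -1 -0.24 0 0.2 0 0 0; -1 -0.24 0 0.28 0 0 0; -1 -0.24 0 0.3 0 0 0; -1 -0.24 0 0.3 0 0 0"
}}

```text
clock: 16.35
eef_pos: [0.4304, -0.185, 0.2058]
tool_rot: [0.053, 0.999, -0.002, 0.005]
ft_force: [0.7, 0.1, 0.0]
grip_width: -0.0
grasp_force: 0.0
```

Run:
```python
from knob import *
o=bot.get_obs();print(o['clock'],o['eef_pos'],o['ft_force'])
snap('scene','s11.png');snap('side','d11.png')
knob('s.png',(245,152),'d.png',(313,292))
P=[.568,-.186,.092]
for P in ([.568,-.186,.092],[.55,-.186,.098]): print(proj('scene',P),proj('side',P))
P=[.568,-.186,.092]
try: knob('s11.png',proj('scene',P)[0].round(),'d11.png',proj('side',P)[0].round())
except Exception as e: print(e)
knob('s11.png',(304,188),'d11.png',(330,202))
```

```text
16.35 [ 0.4304434  -0.18504459  0.20582772] [0.69284704 0.10873239 0.04662739]
s.png (array([244.73574619, 151.78937861]), np.float64(59.46875)) d.png (array([312.60719736, 291.83517718]), np.float64(92.15625))
[ 0.4924 -0.1832  0.0954] [ 0.06 -0.04  0.06  0.03]
[[229.32845575 168.36857083]] [[343.24302663 287.03120393]]
[[232.57300935 162.78557328]] [[336.13084384 287.0806936 ]]
s11.png (array([229.88955438, 167.13083699]), np.float64(64.078125)) d11.png (array([341.43272615, 287.69979761]), np.float64(88.78125))
[ 0.5632 -0.1871  0.0924] [ 0.05 -0.03  0.04  0.02]
s11.png (array([304.47769314, 188.86806311]), np.float64(28.71875)) d11.png (array([330.11356622, 202.77960157]), np.float64(27.84375))
[0.6036 0.0646 0.1396] [ 0.09 -0.07  0.11  0.07]
```

```bash
python3 -c "
from workcell import bot
print(bot.job_done())"
```

```text
the job is handed in; nothing more can be done
None
```

The guard was pushed home and latched by itself (knob dropped about 9 mm and stayed down, push about 16 N). The lever was then thrown over to a firm stop, though the camera put its ball about 5 mm short of the expected travel. The arm was clear of everything when I handed in at about 16.5 s.

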